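Seat and lock the tube block on the block mixer

TASK

The tube block on the mixer has not been pushed fully home. Slide it gently along its rails until it rests against the end stop, then lock it in: pinch both orange release tabs of the black knob together, lightly and evenly, keep them pinched while you turn the knob clockwise until you feel its stop, no harder, and let go there so that the tabs click out and the blue arm stays behind the block's lug. Do not ram the block into its stop, crush the thin plastic tabs or force the knob while a tab is caught or against its stop, and leave the two bottles and the tip box where they are.

Things in the scene. Friction and masses are not known exactly. Their poses are not given: they have to be found in the camera images.
- mixer: White bench mixer, 250 x 300 mm, fixed. Origin: centre of its underside, on the bench. Its +x is the way the block slides home. Deck top at z=100 mm. Two dark rails along x at y=+-32.5 to 43.5 mm, 12 mm high, lips over the block's foot. End stop face at x=93 mm, 16 mm high.
- block: Loose aluminium tube block, 0.4 to 0.65 kg, 96 (x) x 60 (y) x 42 mm high, caps to 52 mm; foot 72 mm wide, 6 mm high under the rail lips, 1.5 mm play. Blue lock lug at its back left corner, out to y=90 mm, 14 to 25 mm up, flush with the back face. Origin: centre of underside, axes as the mixer's. Home at mixer x=45 mm; starts 15 to 35 mm short. Push its back face above the rails, or grip its 60 mm.
- clamp (a joint): Angle (rad) of the knob with its blue arm: 0 open, positive clockwise from above. The lock stop is adjustable and may be anywhere from 0.88 to 1.40: turn until it is felt. A spring returns the knob to 0 (0.07 N m at 0, 0.16 N m at 1.4), friction 0.015 N m. Let go at the stop, it latches, settling 0.03 rad back; let go over 0.1 rad short, it does not latch.
- knob_grip (a point): On the knob's vertical turning axis, at mid-height of the orange tabs, 150 mm above the bench; at mixer x=-75, y=70 mm. Turns with the knob: x along the blue arm, y from tab_b to tab_a. Knob 39 mm diameter, top 20 mm above this point. Arm 70 mm long, its top 26 mm below this point; open it points to the mixer's left, locked it points to the block and stands behind its lock lug.
- tab_a: Orange release tab on the knob's +y side, flat outer face 16 mm wide, 26 mm high (centred at knob_grip height), 29 mm out from the axis, so 58 mm over both tabs. Moves in 5 mm against a spring (4.5 N out, 12 N fully in); its toe leaves the collar notch after about 4 mm. Both tabs must be in to turn. Origin: on the knob axis at deck height when out, moves with the tab.
- tab_b: The same tab on the knob's -y side, moving in towards +y.
- collar: Fixed grey notched collar with its stop quadrant on the deck round the foot of the knob, 64 mm diameter, 13 mm high. Notches catch the toes of both tabs at the open and the lock angle; in between the toes slide along its inside. Origin: on the knob axis at deck height.
- buffer: Loose plastic bottle with a blue cap, 68 mm diameter, 165 mm high, standing on the bench to the mixer's right. Origin: centre of its underside.
- dropper: Loose small white bottle with a black cap, 32 mm diameter, 85 mm high, on the bench to the mixer's right. Origin: centre of its underside.
- tips: Loose pipette-tip box, grey with a yellow top, 118 x 80 x 52 mm, on the bench to the mixer's left. Origin: centre of its underside.
There are look-alikes about, which are no part of the job. Leave any purple look-alike of the block alone.

How it is judged:
By the outcome, as a careful person would: the job done as asked, in the order asked, and still so for the second after the job is handed in, with the robot touching nothing.
It also fails if it takes over 61 s, if anything falls off the work surface, if the arm or the gripper's body presses on something with over 40 N, if the wrist force passes 120 N, or if a joint passes its speed limit or range.

ROBOT

A 6-joint arm with a two-finger parallel gripper is mounted at the origin on the work surface. World frame = base frame: x ahead of the robot, y to its left, z up, the work surface at z = 0. Lengths are in m, angles in degrees, forces in N, time in s.
With the tool pointing down it reaches from about 0.25 to 0.8 m from the base axis. Payload 3.9 kg.
Tool frame: the origin (TCP) lies at the very end of the fingers, on their centre line; the grasp point (between the pads) lies behind it (ctrl.grip_point_offset is the x of the grasp point in the tool frame, in m); x points along the fingers, z is the direction in which the jaws open and shut, and the axes are right-handed (so a half turn about x gives the same grasp; the last joint's range is limited). The gripper opens to 85 mm and grips with 20 to 120 N. Pads are 22 mm wide; open, the fingers measure 114 mm over their backs; the gripper's body (76 mm by 85 mm) begins 54 mm behind the grasp point. The pads swing forward as they close: fully open they stand 13 mm farther back than shut.
Start: joints at [77.177, 14.897, -7.913, 67.191, 0, 90], TCP at [0.117, 0.512, 0.231] pointing down, gripper open.
Joint ranges: [-159.42, 159.42], [-47.68, 98.78], [-73.54, 78.23], [-108.79, 121.32], [-90, 84.71], [-180, 180]. Speed limits (degrees/s): [147.25, 147.25, 180, 180, 180, 180].

INTERFACE

Orientations are given as a 3x3 rotation matrix whose columns are the frame's x, y, z axes.
In Python, from workcell import ctrl gives the robot as it stands. The module is installed in compiled form; this text tells all that it offers.
- The arm moves only by the tool apply_moves, never from a script. Its argument "targets" is a list of rows, each a list of 7 numbers: the opening, from 0 (shut) to 1 (fully open), then the shift along the world's x, y, z in m, then the turn, a rotation vector about the world's x, y, z in rad. In form: [[hand, x, y, z, rx, ry, rz], ...]. A call has 1 to 10 rows; each row shifts and turns the commanded pose from where the row before left it; what a row does not reach is not made up. A row lasts 1/10 s, in which the tool goes at most 50 mm and 8.59 degrees, less where a joint would pass 70% of its speed; a pose out of reach is approached as far as the arm can. A call with a gripper value outside its range is refused whole. The fingers move at their own pace and stop on an object; the grip force is fixed at half the most. Time passes only in rows, so rows that do not move let the fingers close. It gives the time, the measured TCP pose, the force and the opening at its end, in the units of the state.
- ctrl.observe(): the state, without advancing time (a new reading comes with each control period).
- ctrl.grab_frame(name): name is "scene" or "top"; returns the picture (384x512x3 uint8, red, green, blue); there is no depth.
- ctrl.calibration(name): a dict with "fx", "fy", "cx", "cy" (pixels), "eye" and "attitude" of the camera in the world. Camera axes: x right, y up, looking along -z (the intrinsics and any distortion apply to the point x, -y, -z); pixel columns grow to the right and rows downward; lengths in m; the calibration is good to about 2 mm. A picture is of the moment at which its call begins. calibration takes no time and is no camera call.
- ctrl.sign_off(): hands the job in, once; it reports no verdict.
The state is a dict: "t": time; "q": joint angles; "joint_vel": joint speeds; "joint_torque": joint torques, N m; "eef_pos": TCP position; "ee_rot": TCP orientation; "contact_force": force on the tool from outside, world axes, zero at the start; "torque": the same for the moment, N m; "gripper_width": finger opening in m.
Only numpy, scipy, OpenCV 4.12 (cv2) and the standard library are available. Lean on these libraries where they do the work, as an engineer would, in place of code of your own. Each camera call takes 0.05 s, during which the arm holds its last target. There are 200 camera calls.

## Working session

There is one attempt and no reset: what is moved stays moved. The work goes in short steps, Python scripts to look and compute and a tool call to move; the robot and the scene stay as the last step left them, time stands still between calls to the robot, and variables do not carry over. Pictures are saved under pics/ and viewed, about 8 in all and at most 12, crops included, and the job is handed in when it is done.

Besides the shell and the picture viewer there is one more tool, called after "Call:" in YAML: its name, and indented under it one key for each argument. apply_moves: Moves the arm, as the interface text tells. Its arguments: {"type":"object","properties":{"targets":{"type":"array","items":{"type":"array","items":{"type":"number"}}}},"required":["targets"]}

```bash
mkdir -p pics; cat > h.py <<'E'
import numpy as np, cv2
from workcell import ctrl
def ray(cam,u,v):
    c=ctrl.calibration(cam)
    d=np.array([(u-c["cx"])/c["fx"],-(v-c["cy"])/c["fy"],-1.0])
    return np.array(c["eye"]),np.array(c["attitude"])@d
def onz(cam,u,v,z):
    e,d=ray(cam,u,v); return e+d*(z-e[2])/d[2]
def proj(cam,p):
    c=ctrl.calibration(cam); q=np.array(c["attitude"]).T@(np.array(p)-np.array(c["eye"]))
    return c["cx"]+c["fx"]*q[0]/-q[2], c["cy"]-c["fy"]*q[1]/-q[2]
E
python3 - <<'E'
from h import *
for n in("scene","top"):
    im=ctrl.grab_frame(n); cv2.imwrite(f"pics/{n}0.png",im[:,:,::-1]); print(n,ctrl.calibration(n))
    cv2.imwrite(f"pics/{n}0b.png",cv2.resize(im[:,:,::-1],(800,600)))
s=ctrl.observe();print(s); print(ctrl.grip_point_offset)
E
```

```text
scene {'fx': 421.28570359841115, 'fy': 421.28570359841115, 'cx': 250.37285511989785, 'cy': 188.83377189886954, 'eye': array([1.30035705, 0.02832746, 0.92796727]), 'attitude': array([[-0.06831309, -0.73969234,  0.66946886],
       [ 0.99752263, -0.03934816,  0.05831238],
       [-0.01679085,  0.67179384,  0.74054784]])}
top {'fx': 434.12652542009494, 'fy': 434.12652542009494, 'cx': 249.35074134271778, 'cy': 195.5225732126153, 'eye': array([ 0.45607434, -0.03534289,  1.15275151]), 'attitude': array([[-0.01001527,  0.9961245 , -0.08738235],
       [-0.99984066, -0.00868454,  0.01559572],
       [ 0.0147764 ,  0.08752463,  0.99605276]])}
{'t': 0.1, 'q': array([ 7.71774736e+01,  1.49331461e+01, -7.97813166e+00,  6.71918520e+01,
        1.07170133e-03,  9.00007703e+01]), 'joint_vel': array([ 0.05389142,  0.01334557,  0.31283156, -0.00588557, -0.02375415,
       -0.04071388]), 'joint_torque': array([-1.79837007e-04, -4.06507623e+01,  2.54527903e+01,  1.00821216e-02,
        1.48869316e-05, -7.52312985e-06]), 'eef_pos': array([0.1163702 , 0.51130183, 0.23053894]), 'ee_rot': array([[-4.17705086e-04, -9.75059184e-01,  2.21944619e-01],
       [-1.75091443e-03,  2.21945011e-01,  9.75057612e-01],
       [-9.99998380e-01,  1.86804874e-05, -1.79995276e-03]]), 'contact_force': array([-0.76818305,  0.92928251, -0.30359739]), 'torque': array([ 0.02277957, -0.02869554,  0.0079943 ]), 'gripper_width': 0.0851984951069004}
-0.0187
```

View pics/top0b.png

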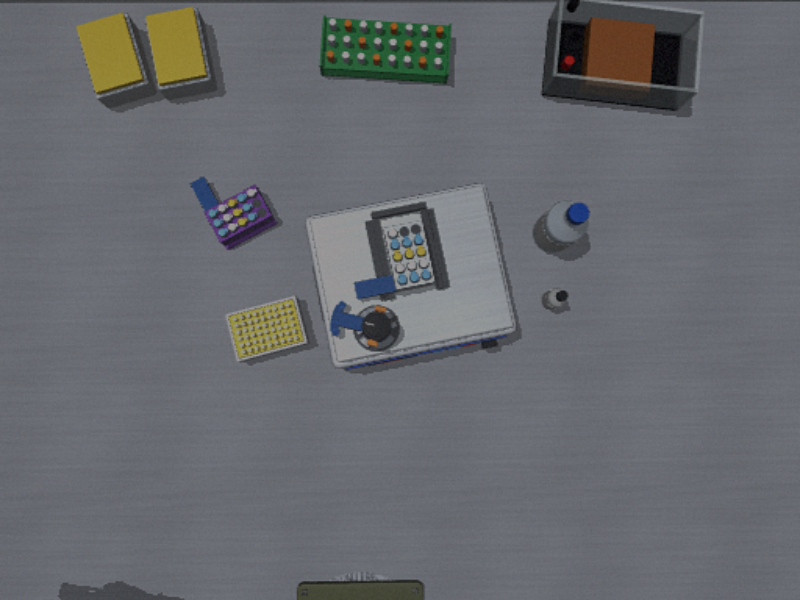

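View pics/scene0b.png

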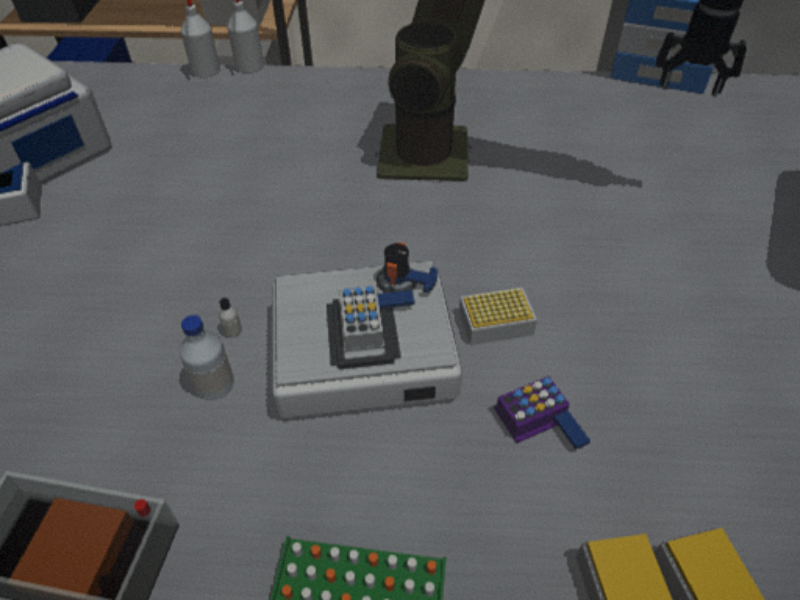

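Top view (800×600): the block with white top is at (408,252), its blue lug at (375,288), and the black knob with orange tabs at (377,326) with its arm at (345,320). Look-alikes are the purple block at (238,215) and the green rack at (386,48). I choose the white-grey block on the white mixer, and check it in a crop while measuring.

```bash
cat > m.py <<'E'
from h import *
def masks(im):
    h=cv2.cvtColor(im,cv2.COLOR_RGB2HSV).astype(int); H,S,V=h[...,0],h[...,1],h[...,2]
    return dict(white=(V>125)&(S<40), orange=((H<14))&(S>130)&(V>90), blue=(H>100)&(H<125)&(S>120)&(V>40), dark=(V<62)&(S<90))
def blobs(m,roi,amin):
    x0,y0,x1,y1=roi; k=np.zeros(m.shape,np.uint8); k[y0:y1,x0:x1]=m[y0:y1,x0:x1]
    n,l,s,c=cv2.connectedComponentsWithStats(k)
    return [(int(s[i,4]),c[i].round(1).tolist(),(l==i)) for i in range(1,n) if s[i,4]>=amin]
E
python3 - <<'E'
from m import *
T=cv2.imread("pics/top0.png")[:,:,::-1].copy(); S=cv2.imread("pics/scene0.png")[:,:,::-1].copy()
mt,ms=masks(T),masks(S)
b=max(blobs(mt["white"],(180,100,345,250),500),key=lambda b:b[0])
cs,_=cv2.findContours(b[2].astype(np.uint8),0,2); c=max(cs,key=cv2.contourArea)
P=np.array([onz("top",u,v,0.1)[:2] for u,v in c[:,0]],np.float32)*1000
print("deck",cv2.minAreaRect(P), cv2.boxPoints(cv2.minAreaRect(P)).round(1).tolist())
for nm,mm,roi in(("top",mt,(200,110,330,235)),("scene",ms,(180,140,300,240))):
    for k in("orange","blue"):
        for a,ce,l in blobs(mm[k],roi,4):
            z={"orange":.163,"blue":.124}[k]; print(nm,k,a,ce,onz(nm,*ce,z).round(4))
a=cv2.resize(T[110:240,190:335,::-1],None,fx=4,fy=4,interpolation=cv2.INTER_CUBIC)
a=cv2.convertScaleAbs(a,alpha=1.4)
cv2.imwrite("pics/c1.png",a)
a=cv2.resize(S[145:270,165:305,::-1],None,fx=4.5,fy=4.5,interpolation=cv2.INTER_CUBIC)
cv2.imwrite("pics/c2.png",cv2.convertScaleAbs(a,alpha=1.4))
E
```

```text
deck ((598.6630859375, -83.64207458496094), (240.27890014648438, 289.3304748535156), 10.940413475036621) [[453.29998779296875, 35.599998474121094], [508.20001220703125, -248.5], [744.0999755859375, -202.89999389648438], [689.2000122070312, 81.19999694824219]]
top orange 8 [243.4, 198.1] [ 0.5371 -0.0372  0.163 ]
top blue 11 [267.8, 152.1] [ 0.6506 -0.0968  0.124 ]
top blue 6 [259.5, 152.8] [ 0.6491 -0.0768  0.124 ]
top blue 4 [254.0, 156.5] [ 0.6402 -0.0635  0.124 ]
top blue 9 [272.8, 174.2] [ 0.597 -0.108  0.124]
top blue 255 [239.5, 183.2] [ 0.576  -0.0283  0.124 ]
top blue 4 [257.5, 176.8] [ 0.5911 -0.0714  0.124 ]
top blue 237 [220.2, 204.5] [0.5255 0.0179 0.124 ]
top blue 4 [321.5, 215.0] [ 0.4984 -0.2224  0.124 ]
top blue 4 [311.5, 217.0] [ 0.4939 -0.1985  0.124 ]
top blue 4 [316.5, 216.0] [ 0.4961 -0.2104  0.124 ]
top blue 94 [268.6, 225.8] [ 0.474  -0.0963  0.124 ]
scene orange 18 [250.5, 169.5] [ 0.5422 -0.0361  0.163 ]
scene blue 142 [270.0, 177.5] [0.5305 0.014  0.124 ]
scene blue 15 [221.6, 186.6] [ 0.5697 -0.11    0.124 ]
scene blue 14 [228.5, 185.7] [ 0.5656 -0.0925  0.124 ]
scene blue 16 [235.8, 185.3] [ 0.5632 -0.0737  0.124 ]
scene blue 175 [252.8, 190.6] [ 0.5793 -0.0283  0.124 ]
scene blue 17 [238.4, 201.1] [ 0.6167 -0.0622  0.124 ]
scene blue 19 [223.6, 202.9] [ 0.6246 -0.0987  0.124 ]
scene blue 18 [230.7, 202.1] [ 0.621  -0.0812  0.124 ]
```

View pics/c1.png

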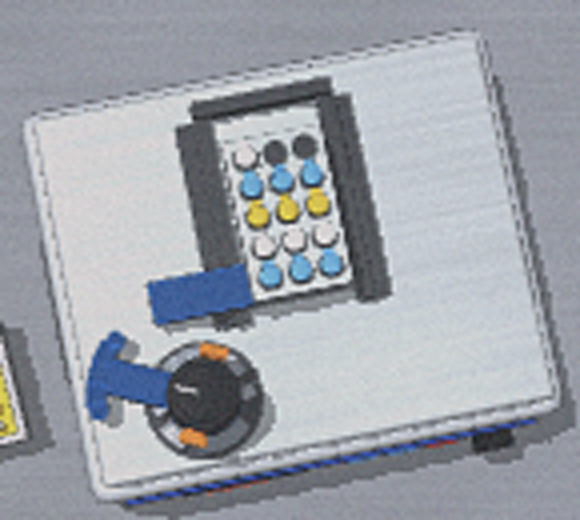

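The crop confirms the choice: the white-topped block with the blue lug is between the dark rails, at (295,205) in the crop. The knob is at (205,393) with orange tabs at (214,352) and (194,438). The open arm points to about 78° in the world.

View pics/c2.png

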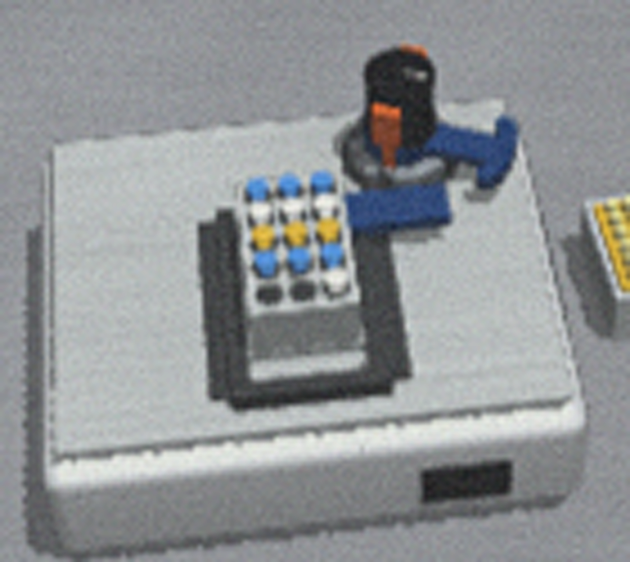

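```bash
python3 - <<'E'
from h import *
th=np.radians(10.94);c,s=np.cos(th),np.sin(th);O=np.array([.5987,-.0836])
def mx(p): d=p[:2]-O; return (np.array([c*d[0]+s*d[1],-s*d[0]+c*d[1]])*1000).round(1)
g=lambda u,v,z:onz("top",190+u/4-.4,110+v/4-.4,z)
for n,u,v,z in[("knobtop",205,393,.170),("tabb",214,352,.163),("taba",194,438,.163),("armtip",95,370,.124),
 ("lugBL",160,324,.125),("lugBR",252,304,.125),("lugTL",148,283,.125),("blkBL",255,305,.142),("blkBR",353,288,.142),
 ("stopL",193,106,.116),("stopR",330,82,.116),("railLfar",178,127,.112),("railRnearR",386,297,.112)]:
    p=g(u,v,z);print(n,p.round(4),mx(p))
W=lambda x,y,z:np.array([O[0]+c*x-s*y,O[1]+s*x+c*y,z])
for p in[(-.075,.07,.17),(-.075,.07,.15),(.093,0,.116),(-.125,-.15,.1),(.125,.15,.1),(.125,-.15,.1),(-.125,.15,.1)]:
    q=proj("scene",W(*p)); t=proj("top",W(*p)); print(p,W(*p).round(4),"c2 px",((q[0]-165)*4.5,(q[1]-145)*4.5),"c1 px",((t[0]-190)*4,(t[1]-110)*4))
E
```

```text
knobtop [ 0.5144 -0.0312  0.17  ] [-72.8  67.5]
tabb [ 0.5383 -0.0365  0.163 ] [-50.4  57.7]
taba [ 0.4892 -0.0247  0.163 ] [-96.3  78.6]
armtip [0.5314 0.0341 0.124 ] [-43.7 128.4]
lugBL [ 0.5584 -0.0046  0.125 ] [-24.6  85.2]
lugBR [ 0.5699 -0.0594  0.125 ] [-23.7  29.2]
lugTL [0.583  0.0024 0.125 ] [ 0.9 87.4]
blkBL [ 0.5674 -0.0608  0.142 ] [-26.4  28.4]
blkBR [ 0.577  -0.1184  0.142 ] [-27.9 -30. ]
stopL [ 0.692  -0.0251  0.116 ] [102.7  39.7]
stopR [ 0.7062 -0.1085  0.116 ] [100.9 -44.9]
railLfar [ 0.68   -0.0159  0.112 ] [92.6 51.1]
railRnearR [ 0.5749 -0.1407  0.112 ] [-34.2 -51.5]
(-0.075, 0.07, 0.17) [ 0.5118 -0.0291  0.17  ] c2 px (np.float64(400.3254503459809), np.float64(64.74383799901577)) c1 px (np.float64(199.77276893414398), np.float64(396.0774708148582))
(-0.075, 0.07, 0.15) [ 0.5118 -0.0291  0.15  ] c2 px (np.float64(400.6843771540474), np.float64(89.51728623880707)) c1 px (np.float64(200.00837634939694), np.float64(398.0347550875216))
(0.093, 0, 0.116) [ 0.69  -0.066  0.116] c2 px (np.float64(311.89435208669363), np.float64(365.83616313123366)) c1 px (np.float64(258.73102310987383), np.float64(107.13397948069041))
(-0.125, -0.15, 0.1) [ 0.5044 -0.2546  0.1   ] c2 px (np.float64(35.26994587367403), np.float64(126.07770066529338)) c1 px (np.float64(571.4370382595885), np.float64(411.2395577027032))
(0.125, 0.15, 0.1) [0.693  0.0874 0.1   ] c2 px (np.float64(597.4167652146695), np.float64(401.0586417720629)) c1 px (np.float64(8.58451393918267), np.float64(109.83444223366189))
(0.125, -0.15, 0.1) [ 0.7499 -0.2072  0.1   ] c2 px (np.float64(34.90328464213155), np.float64(463.4804596452567)) c1 px (np.float64(484.5601646970604), np.float64(16.326714671964453))
(-0.125, 0.15, 0.1) [0.4475 0.04   0.1   ] c2 px (np.float64(518.353873271121), np.float64(78.43951645825011)) c1 px (np.float64(86.83834629570879), np.float64(510.20766792020254))
```

The scene crop shows the knob top at (400,65), matching the deck estimate. The block's back face is at mixer x≈-26, so it is about 23 mm short. Next I travel there with the hand shut, jaw axis along mixer y.

Call:
apply_moves:
  targets:
    - [0,0.0217,-0.0302,0,0,0,0.021]
    - [0,0.0217,-0.0302,0,0,0,0.021]
    - [0,0.0217,-0.0302,0,0,0,0.021]
    - [0,0.0217,-0.0302,0,0,0,0.021]
    - [0,0.0217,-0.0302,0,0,0,0.021]
    - [0,0.0217,-0.0302,0,0,0,0.021]
    - [0,0.0217,-0.0302,0,0,0,0.021]
    - [0,0.0217,-0.0302,0,0,0,0.021]
    - [0,0.0217,-0.0302,0,0,0,0.021]
    - [0,0.0217,-0.0302,0,0,0,0.021]

```text
t: 1.1
eef_pos: [0.3339, 0.2084, 0.2311]
ee_rot: [[-0.0, -1.0, 0.013], [-0.0, 0.013, 1.0], [-1.0, 0.0, -0.0]]
contact_force: [0.6, 0.9, -0.7]
gripper_width: 0.0003
```

Call:
apply_moves:
  targets:
    - [0,0.0217,-0.0302,0,0,0,0.021]
    - [0,0.0217,-0.0302,0,0,0,0.021]
    - [0,0.0217,-0.0302,0,0,0,0.021]
    - [0,0.0217,-0.0302,0,0,0,0.021]
    - [0,0.0217,-0.0302,0,0,0,0.021]
    - [0,0.0217,-0.0302,0,0,0,0.021]
    - [0,0.0217,-0.0302,0,0,0,0.021]
    - [0,0.0217,-0.0302,0,0,0,0.021]
    - [0,0.0217,-0.0302,0,0,0,0.021]
    - [0,0.0217,-0.0302,0,0,0,0.021]

```text
t: 2.1
eef_pos: [0.5509, -0.0935, 0.2308]
ee_rot: [[-0.001, -0.981, -0.196], [0.0, -0.196, 0.981], [-1.0, 0.001, 0.001]]
contact_force: [1.3, 0.4, 0.2]
gripper_width: 0.0003
```

Call:
apply_moves:
  targets:
    - [0,0,0,0,0,0,0]
    - [0,0,0,0,0,0,0]

```text
t: 2.3
eef_pos: [0.5501, -0.0925, 0.2304]
ee_rot: [[-0.002, -0.981, -0.193], [0.001, -0.193, 0.981], [-1.0, 0.002, 0.001]]
contact_force: [-0.5, 0.3, 0.6]
gripper_width: -0.0001
```

Call:
apply_moves:
  targets:
    - [0,0,0,-0.022,0,0,0]
    - [0,0,0,-0.022,0,0,0]
    - [0,0,0,-0.022,0,0,0]
    - [0,0,0,-0.022,0,0,0]
    - [0,0,0,-0.02,0,0,0]
    - [0,0,0,0,0,0,0]
    - [0,0,0,0,0,0,0]

```text
t: 3.0
eef_pos: [0.5496, -0.0911, 0.1235]
ee_rot: [[-0.001, -0.981, -0.196], [0.0, -0.196, 0.981], [-1.0, 0.001, 0.001]]
contact_force: [-0.8, -0.3, 1.7]
gripper_width: -0.0002
```

Call:
apply_moves:
  targets:
    - [0,0.002,0.0004,0,0,0,0]
    - [0,0.002,0.0004,0,0,0,0]
    - [0,0.002,0.0004,0,0,0,0]
    - [0,0.002,0.0004,0,0,0,0]
    - [0,0.002,0.0004,0,0,0,0]

```text
t: 3.5
eef_pos: [0.5609, -0.0901, 0.1236]
ee_rot: [[0.001, -0.981, -0.195], [-0.0, -0.195, 0.981], [-1.0, -0.0, -0.0]]
contact_force: [0.0, 0.2, 1.0]
gripper_width: 0.0001
```

Call:
apply_moves:
  targets:
    - [0,0.002,0.0004,0,0,0,0]
    - [0,0.002,0.0004,0,0,0,0]
    - [0,0.002,0.0004,0,0,0,0]

```text
t: 3.8
eef_pos: [0.563, -0.0896, 0.1231]
ee_rot: [[-0.007, -0.981, -0.194], [-0.002, -0.194, 0.981], [-1.0, 0.007, -0.0]]
contact_force: [-9.7, -2.9, 8.2]
gripper_width: 0.0003
```

Call:
apply_moves:
  targets:
    - [0,0.002,0.0004,0,0,0,0]
    - [0,0.002,0.0004,0,0,0,0]
    - [0,0.002,0.0004,0,0,0,0]

```text
t: 4.1
eef_pos: [0.5687, -0.0882, 0.1231]
ee_rot: [[-0.007, -0.981, -0.194], [-0.001, -0.194, 0.981], [-1.0, 0.007, 0.0]]
contact_force: [-8.7, -1.3, 7.1]
gripper_width: -0.0
```

```bash
python3 - <<'E'
from h import *
T=ctrl.grab_frame("top"); S=ctrl.grab_frame("scene")
print(ctrl.observe()["contact_force"])
a=cv2.resize(T[110:240,190:335,::-1],(400,359),interpolation=cv2.INTER_CUBIC)
b=cv2.resize(S[145:270,165:305,::-1],(400,359),interpolation=cv2.INTER_CUBIC)
cv2.imwrite("pics/d1.png",cv2.convertScaleAbs(np.hstack([a,b]),alpha=1.4))
E
```

```text
[-7.13388649 -1.29165477  6.16974726]
```

View pics/d1.png

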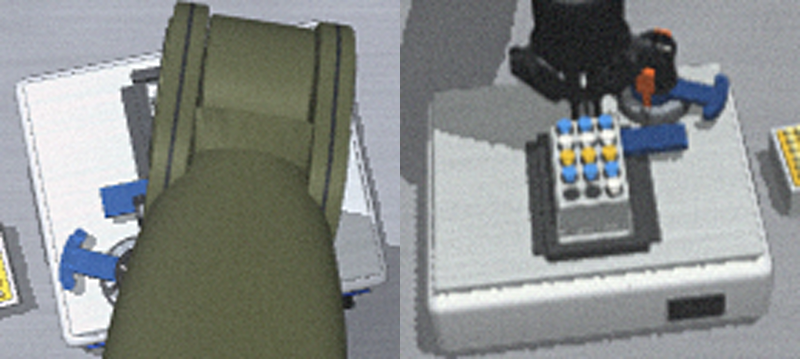

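Contact at TCP x≈0.562 with a steady push of about 9 N. The scene view shows the fingers behind the block (590,110), clear of the knob. About 17 mm remain.

Call:
apply_moves:
  targets:
    - [0,0.002,0.0004,0,0,0,0]
    - [0,0.002,0.0004,0,0,0,0]
    - [0,0.002,0.0004,0,0,0,0]
    - [0,0.002,0.0004,0,0,0,0]
    - [0,0.002,0.0004,0,0,0,0]

```text
t: 4.7
eef_pos: [0.5787, -0.0862, 0.1231]
ee_rot: [[-0.007, -0.981, -0.194], [-0.001, -0.194, 0.981], [-1.0, 0.007, 0.0]]
contact_force: [-8.6, -1.2, 6.5]
gripper_width: 0.0001
```

Call:
apply_moves:
  targets:
    - [0,0.0006,0.0001,0,0,0,0]
    - [0,0.0006,0.0001,0,0,0,0]
    - [0,0.0006,0.0001,0,0,0,0]
    - [0,0.0006,0.0001,0,0,0,0]

```text
t: 5.1
eef_pos: [0.5811, -0.0858, 0.1231]
ee_rot: [[-0.007, -0.981, -0.194], [-0.001, -0.194, 0.981], [-1.0, 0.007, 0.0]]
contact_force: [-9.1, -1.5, 8.2]
gripper_width: 0.0002
```

Call:
apply_moves:
  targets:
    - [0,0.0006,0.0001,0,0,0,0]
    - [0,0.0006,0.0001,0,0,0,0]
    - [0,0.0006,0.0001,0,0,0,0]

```text
t: 5.4
eef_pos: [0.5828, -0.0854, 0.1231]
ee_rot: [[-0.007, -0.981, -0.194], [-0.001, -0.194, 0.981], [-1.0, 0.007, 0.0]]
contact_force: [-9.2, -1.6, 7.1]
gripper_width: 0.0006
```

Call:
apply_moves:
  targets:
    - [0,0.0006,0.0001,0,0,0,0]
    - [0,0.0006,0.0001,0,0,0,0]
    - [0,0.0006,0.0001,0,0,0,0]

```text
t: 5.7
eef_pos: [0.5847, -0.0852, 0.1231]
ee_rot: [[-0.007, -0.981, -0.194], [-0.001, -0.194, 0.981], [-1.0, 0.007, 0.0]]
contact_force: [-8.8, -0.7, 7.2]
gripper_width: 0.0001
```

Call:
apply_moves:
  targets:
    - [0,0.0006,0.0001,0,0,0,0]
    - [0,0.0006,0.0001,0,0,0,0]

```text
t: 5.9
eef_pos: [0.5855, -0.085, 0.1231]
ee_rot: [[-0.008, -0.981, -0.194], [-0.001, -0.194, 0.981], [-1.0, 0.008, 0.0]]
contact_force: [-10.7, -1.7, 7.1]
gripper_width: -0.0001
```

Call:
apply_moves:
  targets:
    - [0,0.0006,0.0001,0,0,0,0]
    - [0,0.0006,0.0001,0,0,0,0]

```text
t: 6.1
eef_pos: [0.5855, -0.085, 0.1231]
ee_rot: [[-0.01, -0.981, -0.194], [-0.002, -0.194, 0.981], [-1.0, 0.01, 0.0]]
contact_force: [-12.8, -2.0, 11.4]
gripper_width: 0.0004
```

Call:
apply_moves:
  targets:
    - [0,0.0006,0.0001,0,0,0,0]
    - [0,0,0,0,0,0,0]

```text
t: 6.3
eef_pos: [0.5855, -0.085, 0.1231]
ee_rot: [[-0.011, -0.981, -0.194], [-0.002, -0.194, 0.981], [-1.0, 0.011, 0.0]]
contact_force: [-13.8, -2.3, 10.3]
gripper_width: -0.0001
```

Call:
apply_moves:
  targets:
    - [0,-0.004,-0.0008,0,0,0,0]
    - [0,-0.01,-0.002,0,0,0,0]
    - [0.8,-0.01,-0.002,0.02,0,0,0]
    - [0.8,0,0,0.03,0,0,0.1]
    - [0.8,0,0,0.03,0,0,0.14]
    - [0.8,0,0,0.03,0,0,0.14]
    - [0.8,0,0,0,0,0,0.14]

```text
t: 7.0
eef_pos: [0.5703, -0.0895, 0.2381]
ee_rot: [[0.009, -0.75, -0.661], [-0.001, -0.661, 0.751], [-1.0, -0.006, -0.007]]
contact_force: [1.4, -0.8, -0.9]
gripper_width: 0.0683
```

The block stopped moving at TCP x=0.5855 while the force rose to about 14 N, so it is against the stop. That also agrees with the mixer geometry. Now I go above the knob and align the jaw to the tabs.

Call:
apply_moves:
  targets:
    - [0.85,-0.0115,0.0119,0,0,0,0.124]
    - [0.85,-0.0115,0.0119,0,0,0,0.124]
    - [0.85,-0.0115,0.0119,0,0,0,0.124]
    - [0.85,-0.0115,0.0119,0,0,0,0.124]
    - [0.85,-0.0115,0.0119,0,0,0,0.124]
    - [0.85,0,0,-0.02,0,0,0]
    - [0.85,0,0,-0.02,0,0,0]
    - [0.85,0,0,0,0,0,0]
    - [0.85,0,0,0,0,0,0]

```text
t: 7.9
eef_pos: [0.5098, -0.0295, 0.1934]
ee_rot: [[-0.0, -0.232, -0.973], [0.0, -0.973, 0.232], [-1.0, -0.0, 0.0]]
contact_force: [0.3, -0.8, -0.2]
gripper_width: 0.0728
```

```bash
python3 - <<'E'
from h import *
T=ctrl.grab_frame("top"); S=ctrl.grab_frame("scene")
s=ctrl.observe();print(s["eef_pos"],s["q"],np.degrees(np.arctan2(s["ee_rot"][1,2],s["ee_rot"][0,2])))
a=cv2.resize(T[110:240,190:335,::-1],(400,359),interpolation=cv2.INTER_CUBIC)
b=cv2.resize(S[120:210,200:300,::-1],(400,359),interpolation=cv2.INTER_CUBIC)
cv2.imwrite("pics/e1.png",cv2.convertScaleAbs(np.hstack([a,b]),alpha=1.5))
E
```

```text
[ 0.51078087 -0.02965017  0.19428278] [-3.32257177e+00  1.46096682e+01 -1.39855350e+01  6.13023755e+01
  5.64948544e-04 -7.98706740e+01] 166.54808645834876
```

View pics/e1.png

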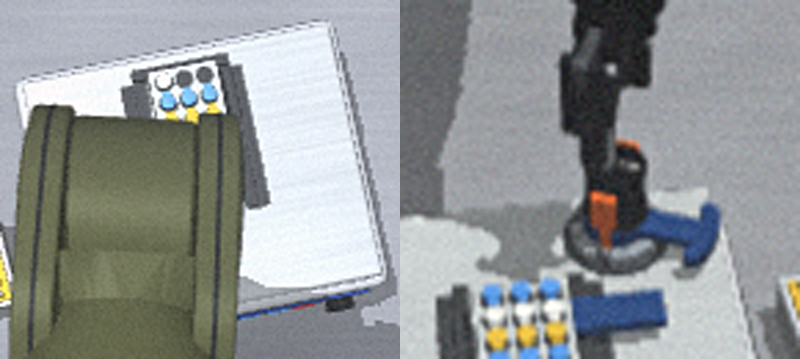

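The block is home against the stop, and the fingers straddle the knob, with the front tab at (603,205) directly under the front finger. Descending.

Call:
apply_moves:
  targets:
    - [0.85,0.0022,-0.0003,-0.005,0,0,0]
    - [0.85,0,0,-0.015,0,0,0]
    - [0.85,0,0,-0.015,0,0,0]
    - [0.85,0,0,0,0,0,0]

```text
t: 8.4
eef_pos: [0.5112, -0.0298, 0.1569]
ee_rot: [[-0.003, -0.233, -0.973], [0.0, -0.973, 0.233], [-1.0, 0.001, 0.003]]
contact_force: [-0.5, 0.3, 0.4]
gripper_width: 0.0729
```

Call:
apply_moves:
  targets:
    - [0.85,0,0,-0.012,0,0,0]
    - [0.85,0,0,-0.012,0,0,0]
    - [0.85,0,0,-0.007,0,0,0]
    - [0.85,0,0,0,0,0,0]
    - [0.76,0,0,0,0,0,0]
    - [0.72,0,0,0,0,0,0]
    - [0.7,0,0,0,0,0,0]
    - [0.7,0,0,0,0,0,0]
    - [0.7,0,0,0,0,0,0]

```text
t: 9.3
eef_pos: [0.5124, -0.0298, 0.1276]
ee_rot: [[0.001, -0.232, -0.973], [0.0, -0.973, 0.232], [-1.0, -0.0, -0.001]]
contact_force: [0.6, -0.6, 0.4]
gripper_width: 0.06
```

```bash
cat > f.py <<'E'
from h import *
import sys
N=int(sys.argv[1]) if len(sys.argv)>1 else 10
F=[];Q=[];P=[];W=[]
for _ in range(N):
    I=ctrl.grab_frame("scene"); s=ctrl.observe(); F.append(s["contact_force"]);Q.append(s["torque"]);P.append(s["eef_pos"]);W.append(s["gripper_width"])
R=s["ee_rot"]; f=np.mean(F,0); z=R[:,2]
print("t",s["t"],"pos",np.mean(P,0).round(4),"yaw",np.degrees(np.arctan2(R[1,2],R[0,2])).round(2),"w",np.mean(W).round(5))
print("F",f.round(2),"sd",np.std(F,0).round(2),"| along jaw",(f@z).round(2),"across",(f@R[:,1]).round(2),"| M",np.mean(Q,0).round(3),"sd",np.std(Q,0).round(3),"q6",s["q"][5].round(1))
if len(sys.argv)>2: cv2.imwrite("pics/"+sys.argv[2],cv2.convertScaleAbs(cv2.resize(I[110:220,190:310,::-1],(720,660)),alpha=1.5)[:600])
E
python3 f.py 12
```

```text
t 9.9 pos [ 0.5124 -0.0298  0.1274] yaw 166.56 w 0.05966
F [ 0.34 -0.21  0.31] sd [0.35 0.61 0.59] | along jaw -0.38 across 0.13 | M [-0.006 -0.059 -0.003] sd [0.035 0.033 0.03 ] q6 -79.9
```

Call:
apply_moves:
  targets:
    - [0.685,0,0,0,0,0,0]
    - [0.67,0,0,0,0,0,0]
    - [0.665,0,0,0,0,0,0]
    - [0.665,0,0,0,0,0,0]
    - [0.665,0,0,0,0,0,0]

```text
t: 10.4
eef_pos: [0.5128, -0.0299, 0.1278]
ee_rot: [[0.001, -0.232, -0.973], [-0.0, -0.973, 0.232], [-1.0, -0.0, -0.001]]
contact_force: [1.3, -0.3, 5.3]
gripper_width: 0.057
```

```bash
python3 f.py 8 g1.png
```

```text
t 10.8 pos [ 0.5128 -0.0299  0.1278] yaw 166.56 w 0.05689
F [ 0.97 -0.4   5.35] sd [0.51 0.67 0.37] | along jaw -1.05 across 0.16 | M [-0.116 -0.238 -0.024] sd [0.024 0.03  0.036] q6 -79.9
```

View pics/g1.png

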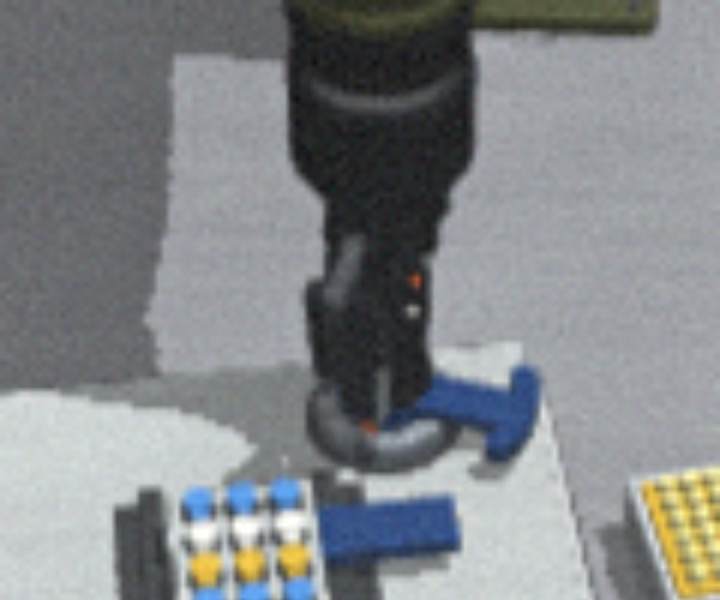

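The picture shows the fingers closed on both tabs, front toe at (370,427), arm still open at (510,410). The net jaw force is only 1 N, so it is well centred. I trim 0.3 mm and pinch on.

Call:
apply_moves:
  targets:
    - [0.65,0.0003,-0.0001,0,0,0,0]
    - [0.635,0,0,0,0,0,0]
    - [0.62,0,0,0,0,0,0]
    - [0.61,0,0,0,0,0,0]
    - [0.61,0,0,0,0,0,0]

```text
t: 11.3
eef_pos: [0.5131, -0.0299, 0.1284]
ee_rot: [[0.002, -0.232, -0.973], [-0.0, -0.973, 0.232], [-1.0, -0.0, -0.002]]
contact_force: [0.0, -0.3, 9.2]
gripper_width: 0.0523
```

```bash
python3 f.py 8
```

```text
t 11.7 pos [ 0.5132 -0.0299  0.1284] yaw 166.56 w 0.05237
F [ 0.13 -0.54  9.31] sd [0.39 0.38 0.45] | along jaw -0.27 across 0.49 | M [-0.08   0.051 -0.03 ] sd [0.017 0.017 0.018] q6 -79.9
```

Call:
apply_moves:
  targets:
    - [0.6,0,0,0.0005,0,0,0]
    - [0.59,0,0,0.0005,0,0,0]
    - [0.58,0,0,0.0005,0,0,0]
    - [0.57,0,0,0,0,0,0]
    - [0.57,0,0,0,0,0,0]

```text
t: 12.2
eef_pos: [0.5129, -0.0299, 0.1292]
ee_rot: [[0.001, -0.232, -0.973], [-0.0, -0.973, 0.232], [-1.0, -0.0, -0.001]]
contact_force: [0.8, 0.5, 6.5]
gripper_width: 0.0488
```

```bash
python3 f.py 8
```

```text
t 12.6 pos [ 0.5129 -0.0299  0.1292] yaw 166.56 w 0.04902
F [ 0.83 -0.44  5.75] sd [0.57 0.47 0.28] | along jaw -0.92 across 0.23 | M [-0.079 -0.21  -0.049] sd [0.015 0.015 0.022] q6 -79.9
```

Call:
apply_moves:
  targets:
    - [0.57,0.0002,0,0,0,0,0]
    - [0.57,0,0,0,0,0,-0.02]
    - [0.57,0,0,0,0,0,-0.02]
    - [0.57,0,0,0,0,0,-0.02]
    - [0.57,0,0,0,0,0,-0.02]
    - [0.57,0,0,0,0,0,0]

```text
t: 13.2
eef_pos: [0.513, -0.0299, 0.1292]
ee_rot: [[0.001, -0.309, -0.951], [-0.0, -0.951, 0.309], [-1.0, -0.0, -0.001]]
contact_force: [0.9, -0.8, 5.9]
gripper_width: 0.0489
```

```bash
python3 f.py 8 g2.png
```

```text
t 13.6 pos [ 0.513  -0.0299  0.1292] yaw 161.99 w 0.04878
F [ 0.84 -0.37  5.95] sd [0.38 0.51 0.36] | along jaw -0.92 across 0.09 | M [-0.065 -0.147  0.078] sd [0.012 0.017 0.031] q6 -75.3
```

```bash
cat > ang.py <<'E'
from m import *
K=np.array([.513,-.030])
def ang(I):
    m=masks(I)["blue"]; P=[]
    v,u=np.nonzero(m[150:230,215:300]); 
    Q=np.array([onz("scene",a+215,b+150,.122)[:2] for a,b in zip(u,v)])-K
    r=np.hypot(*Q.T); k=(r>.052)&(r<.075)&(np.degrees(np.arctan2(Q[:,1],Q[:,0]))>-5); 
    a=np.degrees(np.arctan2(Q[k,1],Q[k,0])); 
    return np.histogram(a,np.arange(-5,100,5)),k.sum()
if __name__=="__main__":
    for n,I in(("start",cv2.imread("pics/scene0.png")[:,:,::-1].copy()),("now",ctrl.grab_frame("scene"))):
        (h,e),n2=ang(I); print(n,n2,dict(zip(e[:-1].astype(int).tolist(),h.tolist())), (h*(e[:-1]+2.5)).sum()/h.sum())
E
python3 ang.py
```

```text
start 161 {-5: 16, 0: 13, 5: 14, 10: 15, 15: 14, 20: 15, 25: 5, 30: 0, 35: 0, 40: 0, 45: 0, 50: 6, 55: 7, 60: 9, 65: 10, 70: 9, 75: 9, 80: 8, 85: 5, 90: 3} 35.98101265822785
now 78 {-5: 0, 0: 0, 5: 0, 10: 0, 15: 0, 20: 0, 25: 0, 30: 0, 35: 0, 40: 0, 45: 8, 50: 7, 55: 10, 60: 11, 65: 10, 70: 9, 75: 9, 80: 6, 85: 5, 90: 3} 67.24358974358974
```

Call:
apply_moves:
  targets:
    - [0.57,0.0002,-0.0001,0,0,0,-0.03]
    - [0.57,0,0,0,0,0,-0.03]
    - [0.57,0,0,0,0,0,-0.03]
    - [0.57,0,0,0,0,0,-0.03]
    - [0.57,0,0,0,0,0,-0.03]
    - [0.57,0,0,0,0,0,-0.03]
    - [0.57,0,0,0,0,0,0]

```text
t: 14.35
eef_pos: [0.5134, -0.0301, 0.1292]
ee_rot: [[0.001, -0.475, -0.88], [-0.0, -0.88, 0.475], [-1.0, -0.0, -0.001]]
contact_force: [0.9, -0.2, 5.2]
gripper_width: 0.0486
```

```bash
python3 f.py 6 g3.png; python3 ang.py
```

```text
t 14.65 pos [ 0.5134 -0.03    0.1292] yaw 151.68 w 0.04868
F [ 1.   -0.57  5.63] sd [0.34 0.26 0.47] | along jaw -1.15 across 0.02 | M [-0.099 -0.253  0.067] sd [0.025 0.031 0.015] q6 -65.0
start 161 {-5: 16, 0: 13, 5: 14, 10: 15, 15: 14, 20: 15, 25: 5, 30: 0, 35: 0, 40: 0, 45: 0, 50: 6, 55: 7, 60: 9, 65: 10, 70: 9, 75: 9, 80: 8, 85: 5, 90: 3} 35.98101265822785
now 82 {-5: 0, 0: 0, 5: 0, 10: 0, 15: 0, 20: 0, 25: 0, 30: 0, 35: 6, 40: 9, 45: 12, 50: 11, 55: 10, 60: 10, 65: 9, 70: 6, 75: 6, 80: 3, 85: 0, 90: 0} 57.4390243902439
```

The knob follows (arm about 13° for 14.9° of tool turn) at a steady 0.07 N m, so the tabs are free. Continuing.

Call:
apply_moves:
  targets:
    - [0.573,0.0002,-0.0001,0,0,0,-0.03]
    - [0.573,0.0001,-0.0001,0,0,0,-0.03]
    - [0.573,0,0,0,0,0,-0.03]
    - [0.573,0,0,0,0,0,-0.03]
    - [0.573,0,0,0,0,0,-0.03]
    - [0.573,0,0,0,0,0,-0.03]
    - [0.573,0,0,0,0,0,-0.03]
    - [0.573,0,0,0,0,0,-0.03]

```text
t: 15.5
eef_pos: [0.5135, -0.0302, 0.1291]
ee_rot: [[0.001, -0.671, -0.742], [-0.0, -0.742, 0.671], [-1.0, -0.0, -0.001]]
contact_force: [1.5, 0.0, 6.1]
gripper_width: 0.0491
```

```bash
python3 f.py 6; python3 ang.py | tail -1
```

```text
t 15.8 pos [ 0.5135 -0.0302  0.1291] yaw 137.93 w 0.04901
F [ 1.33 -0.18  5.68] sd [0.47 0.26 0.59] | along jaw -1.12 across -0.76 | M [-0.067 -0.205  0.097] sd [0.021 0.01  0.035] q6 -51.3
now 91 {-5: 0, 0: 0, 5: 0, 10: 0, 15: 0, 20: 6, 25: 8, 30: 11, 35: 12, 40: 13, 45: 12, 50: 11, 55: 6, 60: 6, 65: 5, 70: 1, 75: 0, 80: 0, 85: 0, 90: 0} 43.87362637362637
```

Call:
apply_moves:
  targets:
    - [0.573,0.0002,0,0,0,0,-0.03]
    - [0.573,0,0,0,0,0,-0.03]
    - [0.573,0,0,0,0,0,-0.03]
    - [0.573,0,0,0,0,0,-0.03]
    - [0.573,0,0,0,0,0,-0.03]
    - [0.573,0,0,0,0,0,-0.03]
    - [0.573,0,0,0,0,0,-0.03]
    - [0.573,0,0,0,0,0,-0.03]
    - [0.573,0,0,0,0,0,-0.03]
    - [0.573,0,0,0,0,0,-0.03]

```text
t: 16.85
eef_pos: [0.5136, -0.0302, 0.1292]
ee_rot: [[0.001, -0.86, -0.51], [-0.0, -0.51, 0.86], [-1.0, -0.0, -0.0]]
contact_force: [0.8, -0.1, 5.9]
gripper_width: 0.0489
```

```bash
python3 f.py 6; python3 ang.py | tail -1
```

```text
t 17.15 pos [ 0.5136 -0.0302  0.1292] yaw 120.74 w 0.04903
F [ 0.79 -0.17  6.15] sd [0.33 0.37 0.45] | along jaw -0.55 across -0.59 | M [-0.108 -0.113  0.115] sd [0.025 0.023 0.018] q6 -34.1
now 101 {-5: 0, 0: 0, 5: 7, 10: 12, 15: 13, 20: 15, 25: 14, 30: 12, 35: 11, 40: 9, 45: 6, 50: 2, 55: 0, 60: 0, 65: 0, 70: 0, 75: 0, 80: 0, 85: 0, 90: 0} 27.004950495049506
```

Call:
apply_moves:
  targets:
    - [0.573,0,0,0,0,0,-0.02]
    - [0.573,0,0,0,0,0,-0.02]
    - [0.573,0,0,0,0,0,-0.02]

```text
t: 17.5
eef_pos: [0.5136, -0.0302, 0.1292]
ee_rot: [[0.001, -0.889, -0.458], [-0.0, -0.458, 0.889], [-1.0, -0.0, -0.0]]
contact_force: [0.5, -0.8, 5.8]
gripper_width: 0.0489
```

```bash
python3 f.py 4; python3 ang.py | tail -1
```

```text
t 17.7 pos [ 0.5136 -0.0302  0.1291] yaw 117.31 w 0.04909
F [ 0.53 -0.43  5.75] sd [0.1  0.55 0.56] | along jaw -0.62 across -0.27 | M [-0.114 -0.142  0.101] sd [0.021 0.011 0.035] q6 -30.7
now 99 {-5: 0, 0: 5, 5: 10, 10: 12, 15: 14, 20: 15, 25: 12, 30: 12, 35: 8, 40: 8, 45: 3, 50: 0, 55: 0, 60: 0, 65: 0, 70: 0, 75: 0, 80: 0, 85: 0, 90: 0} 23.45959595959596
```

Call:
apply_moves:
  targets:
    - [0.573,0,0,0,0,0,-0.02]
    - [0.573,0,0,0,0,0,-0.02]

```text
t: 17.95
eef_pos: [0.5136, -0.0302, 0.1292]
ee_rot: [[0.001, -0.906, -0.422], [-0.0, -0.422, 0.906], [-1.0, -0.0, -0.0]]
contact_force: [0.7, -0.6, 6.4]
gripper_width: 0.0485
```

```bash
python3 f.py 4; python3 ang.py | tail -1
```

```text
t 18.15 pos [ 0.5136 -0.0302  0.1292] yaw 115.02 w 0.04898
F [0.8  0.16 6.15] sd [0.29 0.59 0.54] | along jaw -0.2 across -0.8 | M [-0.104 -0.149  0.124] sd [0.021 0.016 0.029] q6 -28.4
now 102 {-5: 0, 0: 9, 5: 10, 10: 15, 15: 14, 20: 15, 25: 12, 30: 12, 35: 7, 40: 7, 45: 1, 50: 0, 55: 0, 60: 0, 65: 0, 70: 0, 75: 0, 80: 0, 85: 0, 90: 0} 21.519607843137255
```

Call:
apply_moves:
  targets:
    - [0.573,0,0,0,0,0,-0.02]
    - [0.573,0,0,0,0,0,-0.02]

```text
t: 18.4
eef_pos: [0.5137, -0.0303, 0.1292]
ee_rot: [[0.001, -0.922, -0.387], [-0.0, -0.387, 0.922], [-1.0, -0.0, -0.001]]
contact_force: [1.1, -0.9, 5.2]
gripper_width: 0.049
```

```bash
python3 f.py 4; python3 ang.py | tail -1
```

```text
t 18.6 pos [ 0.5137 -0.0302  0.1291] yaw 112.8 w 0.04888
F [ 0.82 -0.73  5.7 ] sd [0.46 0.25 0.19] | along jaw -0.99 across -0.47 | M [-0.174 -0.163  0.537] sd [0.022 0.035 0.028] q6 -26.2
now 100 {-5: 2, 0: 10, 5: 10, 10: 15, 15: 13, 20: 15, 25: 13, 30: 8, 35: 8, 40: 6, 45: 0, 50: 0, 55: 0, 60: 0, 65: 0, 70: 0, 75: 0, 80: 0, 85: 0, 90: 0} 20.2
```

Call:
apply_moves:
  targets:
    - [0.573,0,0,0,0,0,-0.02]
    - [0.573,0,0,0,0,0,-0.02]

```text
t: 18.85
eef_pos: [0.5141, -0.0301, 0.1291]
ee_rot: [[0.001, -0.937, -0.349], [-0.0, -0.349, 0.937], [-1.0, -0.001, -0.001]]
contact_force: [-0.2, -0.6, 5.3]
gripper_width: 0.0492
```

```bash
python3 f.py 4; python3 ang.py | tail -1
```

```text
t 19.05 pos [ 0.514  -0.0301  0.1291] yaw 110.47 w 0.04897
F [ 1.98 -0.58  5.17] sd [0.43 0.05 0.42] | along jaw -1.24 across -1.65 | M [-0.092 -0.361  0.671] sd [0.011 0.022 0.041] q6 -23.8
now 98 {-5: 2, 0: 10, 5: 11, 10: 14, 15: 14, 20: 14, 25: 11, 30: 8, 35: 8, 40: 6, 45: 0, 50: 0, 55: 0, 60: 0, 65: 0, 70: 0, 75: 0, 80: 0, 85: 0, 90: 0} 19.948979591836736
```

The stop was felt: torque jumped from 0.12 to 0.54–0.67 N m and the arm angle no longer moved. I ease back slightly before releasing.

Call:
apply_moves:
  targets:
    - [0.573,-0.0002,0,0,0,0,0.025]

```text
t: 19.2
eef_pos: [0.514, -0.0301, 0.1291]
ee_rot: [[0.002, -0.928, -0.373], [0.0, -0.373, 0.928], [-1.0, -0.001, -0.001]]
contact_force: [2.8, 0.7, 5.4]
gripper_width: 0.0486
```

```bash
python3 f.py 4 g4.png; python3 ang.py | tail -1
```

```text
t 19.4 pos [ 0.514  -0.0301  0.1291] yaw 111.83 w 0.04894
F [2.5  0.2  4.99] sd [0.53 0.22 0.73] | along jaw -0.75 across -2.4 | M [-0.021 -0.503  0.368] sd [0.017 0.024 0.042] q6 -25.2
now 104 {-5: 0, 0: 10, 5: 10, 10: 15, 15: 14, 20: 15, 25: 12, 30: 11, 35: 8, 40: 8, 45: 1, 50: 0, 55: 0, 60: 0, 65: 0, 70: 0, 75: 0, 80: 0, 85: 0, 90: 0} 21.58653846153846
```

Call:
apply_moves:
  targets:
    - [0.573,0,0,0,0,0,0.008]
    - [0.6,0,0,0,0,0,0]
    - [0.63,0,0,0,0,0,0]
    - [0.66,0,0,0,0,0,0]
    - [0.7,0,0,0,0,0,0]
    - [0.78,0,0,0,0,0,0]
    - [0.85,0,0,0,0,0,0]
    - [0.85,0,0,0,0,0,0]

```text
t: 20.25
eef_pos: [0.5121, -0.0301, 0.1284]
ee_rot: [[-0.002, -0.925, -0.379], [0.0, -0.379, 0.925], [-1.0, 0.002, 0.001]]
contact_force: [1.0, -1.4, -0.1]
gripper_width: 0.0729
```

```bash
python3 f.py 3 g5.png; python3 ang.py | tail -1
```

```text
t 20.4 pos [ 0.5126 -0.0302  0.1286] yaw 112.29 w 0.07256
F [ 0.14 -0.05  0.06] sd [0.27 0.6  0.33] | along jaw -0.1 across -0.11 | M [ 0.017  0.021 -0.006] sd [0.02  0.032 0.011] q6 -25.7
now 97 {-5: 0, 0: 4, 5: 9, 10: 13, 15: 14, 20: 15, 25: 12, 30: 12, 35: 6, 40: 9, 45: 3, 50: 0, 55: 0, 60: 0, 65: 0, 70: 0, 75: 0, 80: 0, 85: 0, 90: 0} 23.6340206185567
```

View pics/g5.png

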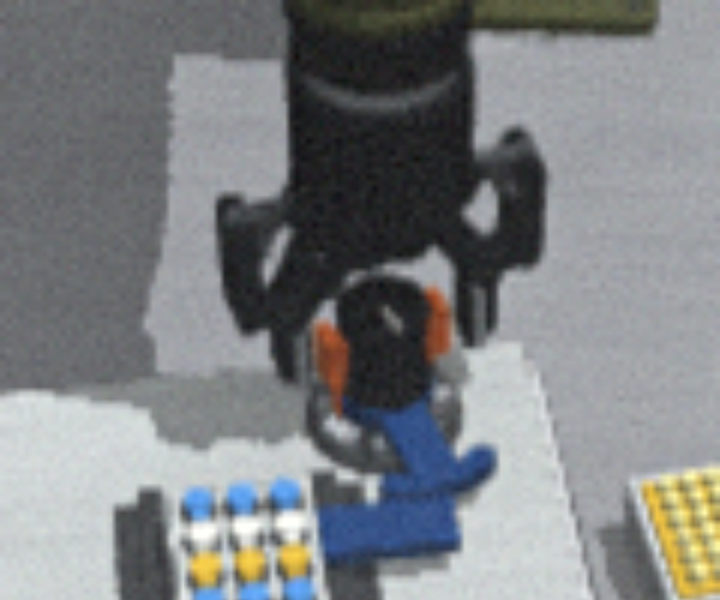

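The knob held after release: arm at (430,450) with its head behind the lug at (440,490), both tabs out and clear of the fingers. Retreating straight up, then a final check.

Call:
apply_moves:
  targets:
    - [0.85,0,0,0.01,0,0,0]
    - [0.85,0,0,0.02,0,0,0]
    - [0.85,0,0,0.03,0,0,0]
    - [0.85,0,0,0.03,0,0,0]
    - [0.85,-0.04,0,0.02,0,0,0]
    - [0.85,-0.045,0,0,0,0,0]
    - [0.85,-0.045,0,0,0,0,0]
    - [0.85,-0.045,0,0,0,0,0]
    - [0.85,0,0,0,0,0,0]

```text
t: 21.35
eef_pos: [0.3315, -0.0298, 0.2389]
ee_rot: [[-0.004, -0.925, -0.379], [0.0, -0.379, 0.925], [-1.0, 0.004, 0.002]]
contact_force: [1.0, 0.4, 0.7]
gripper_width: 0.0724
```

```bash
python3 ang.py | tail -1; python3 - <<'E'
from h import *
T=ctrl.grab_frame("top"); S=ctrl.grab_frame("scene")
s=ctrl.observe();print(s["t"],s["eef_pos"])
a=cv2.resize(T[110:240,160:360,::-1],(400,260),interpolation=cv2.INTER_CUBIC)
b=cv2.resize(S[120:280,100:360,::-1],(400,260),interpolation=cv2.INTER_CUBIC)
a2=cv2.resize(T[140:230,200:300,::-1],(400,340),interpolation=cv2.INTER_CUBIC)
b2=cv2.resize(S[130:220,200:300,::-1],(400,340),interpolation=cv2.INTER_CUBIC)
cv2.imwrite("pics/z1.png",cv2.convertScaleAbs(np.vstack([np.hstack([a,b]),np.hstack([a2,b2])]),alpha=1.4))
E
```

```text
now 96 {-5: 0, 0: 4, 5: 9, 10: 12, 15: 13, 20: 15, 25: 11, 30: 13, 35: 7, 40: 9, 45: 3, 50: 0, 55: 0, 60: 0, 65: 0, 70: 0, 75: 0, 80: 0, 85: 0, 90: 0} 24.010416666666668
21.5 [ 0.33926354 -0.03029203  0.23981355]
```

View pics/z1.png

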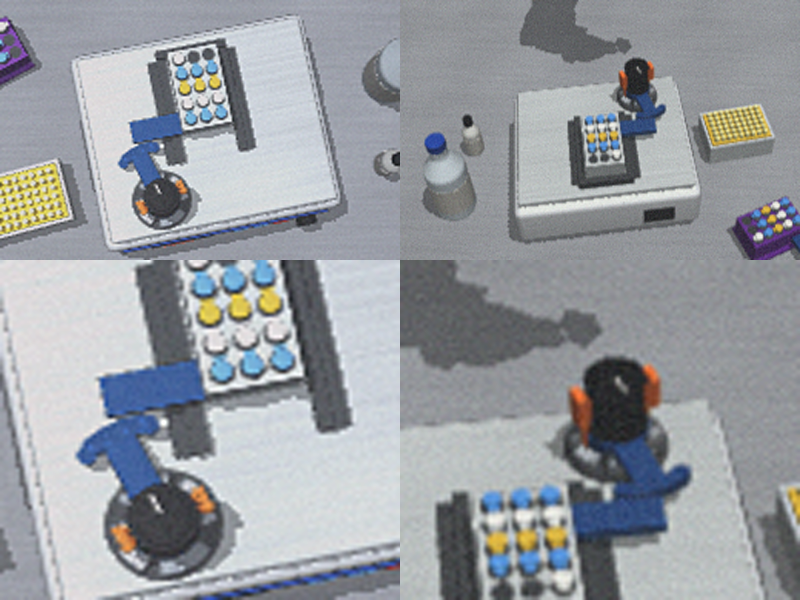

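The arm is stable behind the lug, with its head at (130,435) just behind the lug at (150,388). Both tabs are out, the block is against its end stop, and the bottles and tip box are where they were. Handing in.

```bash
python3 -c "
from workcell import ctrl
print(ctrl.sign_off())"
```

```text
the job is handed in; nothing more can be done
None
```

The block is home and locked, and I handed the job in at about 21.5 s; no verdict is reported.

- **Block:** I pushed it about 23 mm at roughly 9 N, slowing to 6 mm/s for the last stretch. It stopped dead at its end stop while the force rose to about 14 N, and I backed off there.
- **Pinch:** I pinched both tabs to 49 mm over their faces. The imbalance between the two sides stayed around 1 N or less; it reached 1.2 N during the turn.
- **Turn:** I turned the knob clockwise until the stop was felt at about 0.92 rad of tool turn. I eased back before letting go.
- **Last checks:** About a second after release the arm had not sprung back and the angle was steady (23.6° then 24.0°). It stands behind the lug with both tabs out. The bottles and tip box look undisturbed.

Two things were less clean:

- **Torque at the stop:** the torque jumped from 0.12 to 0.54 N m in one step. Because the next step was already queued, it reached 0.67 N m before I eased back to about 0.37 N m. That is a little firmer than I wanted.
- **Arm angle from images:** it read about 0.82 rad of turn, less than the tool turn. The image estimate ran a few percent low all the way round, and the rest is the lead of the pads on the tabs and the settling back into the latch.

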